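# Swing a guide rail into line against its fence

## Robot

A 7-joint arm with a two-finger parallel gripper is mounted at the origin on a cart in front of the work surface, level with it; the furniture and walls round the work are solid. World frame = base frame: x ahead of the robot, y to its left, z up, the work surface at z = 0. Lengths are in m, angles in rad, forces in N, time in s.
With the tool pointing down it reaches from about 0.425 to 0.825 m from the base axis. Payload 3.6 kg.
Tool frame: the origin (TCP) lies at the very end of the fingers, on their centre line; the grasp point (between the pads) lies 19 mm behind it (arm.hold_point_z is the distance from the TCP to the grasp point, in m); x points along the fingers, z is the direction in which the jaws open and shut, and the axes are right-handed (so a half turn about x gives the same grasp; the last joint's range is limited). The gripper opens to 93 mm and grips with 3 to 60 N. Pads are 15 mm wide; open, the fingers measure 128 mm over their backs; the gripper's body (75 mm by 188 mm) begins 65 mm behind the grasp point.
Start: joints at [1.224, 0.615, -0.013, 1.423, 0.008, 1.103, -0.04], TCP at [0.204, -0.617, 0.219] pointing down, gripper open.
Joint ranges: [-3.12, 3.12], [-0.3, 2.06], [-1.34, 1.32], [0.26, 2.42], [-1.36, 4.5], [0.01, 1.98], [-2.84, 2.84]. Speed limits (rad/s): [2.79, 2.79, 3.14, 3.14, 3.14, 3.14, 3.14].

## Interface

Orientations are given as a 3x3 rotation matrix whose columns are the frame's x, y, z axes.
In Python, from station import status, eyes, workorder, arm gives the robot as it stands.
- The arm moves only by the tool send_rows, never from a script. Its argument "deltas" is one flat list of numbers, 5 for each row, row after row: the closure, from 0 (fully open) to 1 (shut), then the shift along the tool's x, y, z in mm, then the turn about the tool's x in rad. In form: [jaw, dx, dy, dz, spin, jaw, dx, dy, dz, spin, ...]. A call has exactly 5 rows; each row is the pose to reach, as a shift and turn from the pose commanded when the call began, along the tool's axes at that moment; what a row does not reach only later rows make up. A row lasts 1/8 s, in which the tool goes at most 62.5 mm and 10.7 degrees, less where a joint would pass 70% of its speed; a pose out of reach is approached as far as the arm can. A call with a gripper value outside its range is refused whole. The fingers move at their own pace and stop on an object; "force" is the grip in N (left out, the last holds). Time passes only in rows, so rows that repeat a pose let the fingers close, or fill a call up. It gives the time, the measured TCP pose, the force and the opening at its end, in the units of the state.
- status.get_obs(): the state, without advancing time (a new reading comes with each control period).
- eyes.read_camera(name): name is "scene" or "side" or "wrist"; returns a dict with "img" (384x512x3 uint8, blue, green, red), "camera_matrix" (3x3 intrinsics, pixels), "dist_coeffs" ([k1, k2, p1, p2, k3] as OpenCV has them; the pictures are not rectified), "rvec" (rotation vector, rad) and "tvec" (3), from world to camera coordinates, as OpenCV has them. Camera axes: x right, y down, z forward; pixel columns grow to the right and rows downward; lengths in m; the calibration is good to about 2 mm. A picture is of the moment at which its call begins. There is no depth.
- workorder.sign_off(): hands the job in, once; it reports no verdict.
The state is a dict: "time": time; "joints": joint angles; "dq": joint speeds; "joint_efforts": joint torques, N m; "tcp_pos": TCP position; "ee_rot": TCP orientation; "wrist_force": force on the tool from outside, world axes, zero at the start; "torque": the same for the moment, N m; "grip_width": finger opening in m.
Only numpy, scipy, OpenCV 4.12 (cv2) and the standard library are available. Lean on these libraries where they do the work, as an engineer would, in place of code of your own. Each camera call takes 0.05 s, during which the arm holds its last target. There are 200 camera calls.

## Task

Without lifting it off the plate, slide the guide rail that lies askew on the alignment plate until its left end meets the end stop with its robot-side flank at the round pivot post, still askew. Then swing it about that post, past the spring catch, and, without letting it knock against the fence, press it home there with a steady push of about 10 N (at least 5 N must reach the fence for a moment, never more than 15 N) so that the catch springs out behind it. Leave it flush along the fence with its left end still at the end stop, and the small things on and around the plate undisturbed.

Things in the scene. Friction and masses are not known exactly. Their poses are not given: they have to be found in the camera images.
- fixture: aluminium alignment plate fixed to the worktop, 195 x 300 x 12 mm. Origin on the worktop; the plate spans x = -90 to 105 and y = -150 to 150; x points away from the robot, across the rail's seat; y to the left, along the seat; z up; top 12 mm above the origin. The numbers in the entries below are mm in this frame. The seated rail lies along y with its left end at y = 100
- post_top (a point): top centre of the pivot post: fixed steel dowel, 12 mm diameter, 24 mm high above the plate, at x = 23, y = 85. It stands on the robot's side of the rail's seat, 15 mm short of its left end
- end_stop_face (a point): on the end stop's face, half-way up: fixed steel block 48 mm wide (x = 22 to 70), 14 mm deep (y = 100 to 114), 16 mm high above the plate; its face at y = 100, looking right (-y), stops the rail's left end. The point is at x = 40, y = 100
- fence: dark fixed back bar of the fence (origin: its underside centre, at x = 90, y = -20; axes as the fixture's). Its screws set the bright L-shaped bracket before it, which is the fence proper and carries the catch: face 110 mm long (y = -75 to 35), 14 mm high. The setting is not measured: the face stands anywhere from x = 50 to 62, and must be found by feel; it does not yield
- catch (a joint): travel of the spring catch (m): 0 = out, up to 0.009 as its nose is pushed right (-y) into the dark housing (34 x 34 x 18 mm, at the bracket's right end). 3.2 N at 0, plus 450 N/m. The rail's right end drives it back 4 mm over a 30 degree ramp (about 10 N to push past); it springs out behind the rail's robot-side flank when the rail is within 1 mm of the fence face
- rail: loose straight steel guide rail with waisted sides and four dark bolt holes in the top, 20 x 200 x 18 mm, 0.3 to 0.65 kg. Origin: centre of its underside; y along its length towards its left end (the end by the post), x across it towards the fence, z up. At the start it lies flat on the plate, its right end swung 0.24 to 0.36 rad towards the robot and its left end 20 to 40 mm short of the end stop
- rail_center (a point): centre of the rail, half-way up (9 mm above its underside)
- rail_heel (a point): rail's heel: corner of left end and robot-side flank, half-way up (rail x = -10, y = +100 mm)
- rail_toe (a point): corner of the rail's right end and robot-side flank, half-way up (rail x = -10, y = -100 mm)
- pin_gauge: bystander: steel pin gauge, 14 mm diameter, 70 mm long, on the plate's front left part; origin at its underside centre
- gauge_block: bystander: steel gauge block 35 x 30 x 9 mm on the plate's left, in front of the post; origin at its underside centre
- loupe: bystander: black loupe, 38 mm diameter, 43 mm high, left of the plate; origin at its underside centre
- micrometer: bystander: micrometer, 52 x 124 x 17 mm, left of the plate; origin at its underside centre

How it is judged:
By the outcome, as a careful person would: the job done as asked, in the order asked, and still so for the second after the job is handed in, with the robot touching nothing.
It also fails if it takes over 72 s, if anything falls off the work surface, if the arm or the gripper's body presses on something with over 40 N, if the wrist force passes 120 N, or if a joint passes its speed limit or range.

## Working session

There is one attempt and no reset: what is moved stays moved. The work goes in short steps, Python scripts to look and compute and a tool call to move; the robot and the scene stay as the last step left them, time stands still between calls to the robot, and variables do not carry over. Pictures are saved under pics/ and viewed, about 8 in all and at most 12, crops included, and the job is handed in when it is done.

Besides the shell and the picture viewer there is one more tool, called after "Request:" by a JSON object that holds its "fn" and its "kwargs". send_rows: Moves the arm, as the interface text tells. Its arguments: {"type":"object","properties":{"deltas":{"type":"array"},"force":{"type":"number"}},"required":["deltas"]}

```bash
ls; mkdir -p pics
python3 - <<'E'
from station import status, eyes, workorder, arm
import cv2
o=status.get_obs(); print({k:(v) for k,v in o.items()})
print([a for a in dir(arm) if a[0]!='_'])
for n in("scene","side"):
    c=eyes.read_camera(n); cv2.imwrite(f"pics/{n}0.png",c["img"]); print(n,c["rvec"],c["tvec"],c["camera_matrix"],c["dist_coeffs"])
E
```

```text
pics
{'time': 0.0, 'joints': array([ 1.22450683,  0.61590078, -0.01260456,  1.4248695 ,  0.00808397,
        1.10341512, -0.04039364]), 'dq': array([-0.00024317, -0.00068398,  0.00013898, -0.00049086, -0.00014205,
       -0.00022324,  0.00024359]), 'joint_efforts': array([-8.93657602e-05, -4.58937836e+01,  2.08727801e-01, -1.65746427e+01,
       -6.11485611e-02,  2.04674253e-02,  2.51487681e-04]), 'tcp_pos': array([ 0.20409772, -0.61629689,  0.21750293]), 'ee_rot': array([[-8.26946759e-04,  9.49284067e-01,  3.14418632e-01],
       [ 2.40466575e-03,  3.14419718e-01, -9.49281022e-01],
       [-9.99996767e-01, -2.89331483e-05, -2.54271925e-03]]), 'wrist_force': array([ 0.2843968 ,  0.77045621, -0.35447491]), 'torque': array([-0.00217844,  0.03266071, -0.00524307]), 'grip_width': 0.09287334772028055}
['PlanningError', 'hold_point_z']
scene [ 1.34870524 -2.32095311  0.8380732 ] [0.41211985 0.30113815 0.93786839] [[426.08168406   0.         255.01828051]
 [  0.         426.08168406 192.12479143]
 [  0.           0.           1.        ]] [0.02094541 0.         0.         0.         0.        ]
side [ 0.63134515 -2.34019557  1.55890825] [0.54759392 0.08396385 1.11524613] [[410.64911117   0.         258.30484172]
 [  0.         410.64911117 190.40293568]
 [  0.           0.           1.        ]] [0.04304402 0.         0.         0.         0.        ]
```

View pics/scene0.png

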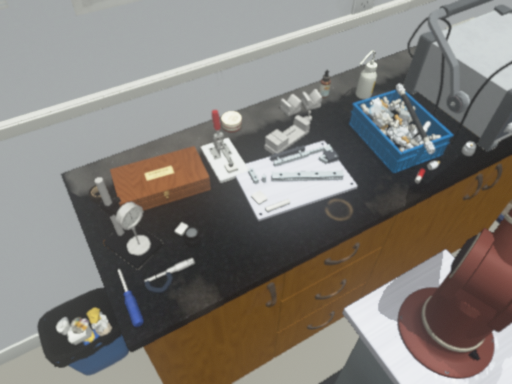

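View pics/side0.png

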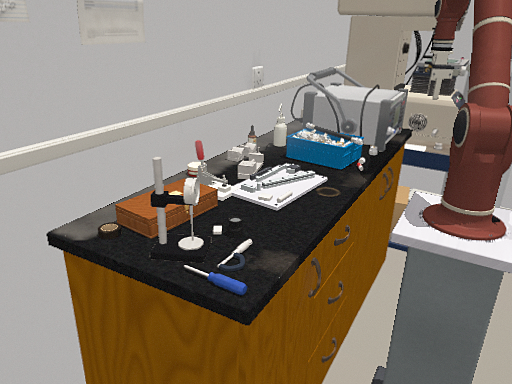

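The scene shows the plate around pixel (295,178), with the rail as a light bar from about (272,176) to (342,176). I'll enlarge that area.

Run:
```python
import cv2
a=cv2.imread("pics/scene0.png")[130:222,228:362]
cv2.imwrite("pics/c1.png",cv2.resize(a,None,fx=5.9,fy=5.9,interpolation=cv2.INTER_CUBIC))
```

```text
(no output)
```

View pics/c1.png

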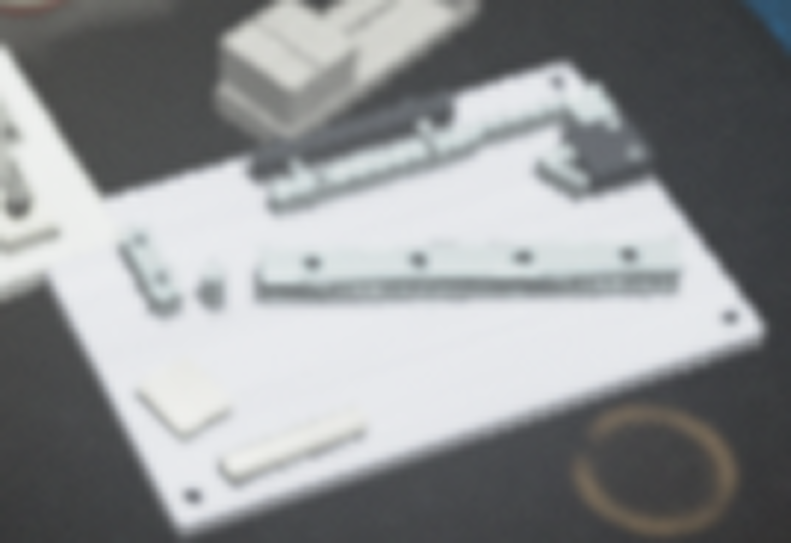

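The enlarged crop shows these plate corners: near-left (183,525), near-right (765,328), far-right (570,63). The rail top runs from (258,267) to (680,257). The gauge block is at (183,400), the pin gauge at (295,447), the post at (212,285) and the catch housing at (600,150).

```bash
cat > h.py <<'E'
import numpy as np, cv2
from scipy.optimize import least_squares
from station import status, eyes
def proj(P,c): return cv2.projectPoints(np.float64(P),c["rvec"],c["tvec"],c["camera_matrix"],c["dist_coeffs"])[0][:,0]
def ray(uv,c,z):
    """world points at height z seen at pixels uv"""
    n=cv2.undistortPoints(np.float64(uv).reshape(-1,1,2),c["camera_matrix"],c["dist_coeffs"])[:,0]
    R=cv2.Rodrigues(c["rvec"])[0]; C=-R.T@np.ravel(c["tvec"]); d=np.c_[n,np.ones(len(n))]@R
    return C+d*((z-C[2])/d[:,2])[:,None]
def T(p): # fixture pose (x,y,yaw) -> fn fixture mm -> world
    c,s=np.cos(p[2]),np.sin(p[2]); return lambda q:np.c_[np.float64(q)[:,:2]/1e3@np.array([[c,s],[-s,c]])+p[:2],np.float64(q)[:,2]/1e3]
def fit(q,uv,c,p0): return least_squares(lambda p:(proj(T(p)(q),c)-uv).ravel(),p0)
def inv(p,w):
    c,s=np.cos(p[2]),np.sin(p[2]); return (np.float64(w)[:,:2]-p[:2])@np.array([[c,-s],[s,c]])*1e3
def obs():
    o=status.get_obs(); print(round(o["time"],2),"tcp",o["tcp_pos"].round(4),"F",o["wrist_force"].round(1),"T",o["torque"].round(2),"w",o["grip_width"].round(4)); return o
E
python3 - <<'E'
from h import *
c=eyes.read_camera("scene"); k=lambda a:(np.float64(a)+.5)/5.9-.5+[228,130]
q=[[-90,150,12],[-90,-150,12],[105,-150,12]]
r=fit(q,k([[183,525],[765,328],[570,63]]),c,[.6,-.1,0]); print(r.x,r.fun)
print(inv(r.x,ray(k([[258,267],[680,257]]),c,.030)).round(1), ray(k([[258,267],[680,257]]),c,.030))
E
```

```text
[ 0.52062088  0.04705886 -0.12436779] [-0.32682166  0.07436832  0.56869036  0.09329554 -0.24027946 -0.31284781]
[[  21.8   63.5]
 [ -47.8 -123.4]] [[ 0.55008967  0.10738831  0.03      ]
 [ 0.45786977 -0.06945257  0.03      ]]
```

Request:
{"fn": "send_rows", "kwargs": {"deltas": [0,-3,32,-34,0,0,-5,64,-68,0,0,-8,96,-102,0,0,-11,128,-137,0,0,-13,160,-171,0]}}

```text
time: 0.78
tcp_pos: [0.303, -0.4027, 0.2317]
ee_rot: [[0.0, 0.949, 0.314], [0.0, 0.314, -0.949], [-1.0, 0.0, -0.0]]
wrist_force: [0.7, -0.2, -0.1]
grip_width: 0.0931
```

Request:
{"fn": "send_rows", "kwargs": {"deltas": [0,-3,32,-34,0,0,-5,64,-68,0,0,-8,96,-102,0,0,-11,128,-137,0,0,-13,160,-171,0]}}

```text
time: 1.4
tcp_pos: [0.4009, -0.1903, 0.2448]
ee_rot: [[0.0, 0.949, 0.314], [0.0, 0.314, -0.949], [-1.0, 0.0, 0.0]]
wrist_force: [0.6, 1.1, -0.2]
grip_width: 0.0931
```

Request:
{"fn": "send_rows", "kwargs": {"deltas": [0,-3,32,-34,-0.15,0,-5,64,-68,-0.3,0,-8,96,-102,-0.45,0,-11,128,-137,-0.6,0,-13,160,-171,-0.77]}}

```text
time: 2.02
tcp_pos: [0.4991, 0.0222, 0.2577]
ee_rot: [[0.0, 0.458, 0.889], [-0.0, 0.889, -0.458], [-1.0, -0.0, 0.0]]
wrist_force: [-0.2, 0.3, -0.8]
grip_width: 0.0931
```

Run:
```python
from h import *
c=eyes.read_camera("wrist"); o=obs(); print(o["ee_rot"].round(3),o["joints"].round(2)); np.save("w1.npy",c,allow_pickle=True)
cv2.imwrite("pics/w1.png",cv2.resize(c["img"],(800,600),interpolation=cv2.INTER_CUBIC))
```

```text
Traceback (most recent call last):
  File "h.py", line 16, in obs
    o=status.get_obs(); print(round(o["time"],2),"tcp",o["tcp_pos"].round(4),"F",o["wrist_force"].round(1),"T",o["torque"].round(2),"w",o["grip_width"].round(4)); return o
                                                                                                                                        ^^^^^^^^^^^^^^^^^^^^^
AttributeError: 'float' object has no attribute 'round'
```

```bash
sed -i 's/o\["grip_width"\].round(4)/round(o["grip_width"],4)/' h.py
python3 - <<'E'
from h import *
c=eyes.read_camera("wrist"); o=obs(); print(o["joints"].round(2)); np.save("w1.npy",c,allow_pickle=True)
cv2.imwrite("pics/w1.png",cv2.resize(c["img"],(800,600),interpolation=cv2.INTER_CUBIC))
E
```

```text
2.12 tcp [0.5    0.0272 0.2579] F [-0.3  0.  -0.3] T [-0.07 -0.01  0.01] w 0.0931
[ 0.18  0.36 -0.39  1.78  0.15  1.03 -0.73]
```

View pics/w1.png

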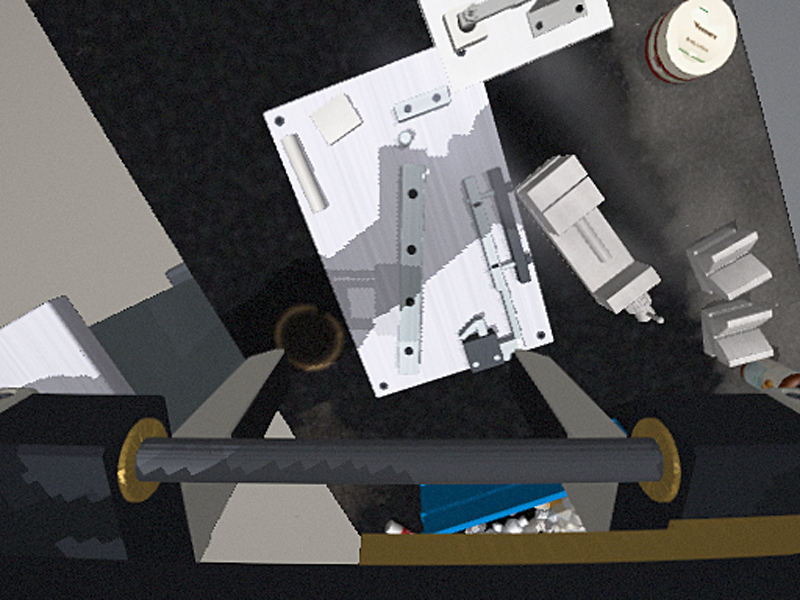

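The wrist view shows the plate from (263,113) to (553,340), the rail top from (412,165) to (408,372), the post at (405,137), the end stop at (421,103), the fence bar at (508,225) and the catch housing at (482,350). I'll enlarge it for corner readings.

Run:
```python
import cv2,numpy as np
a=np.load("w1.npy",allow_pickle=True).item()["img"][25:260,160:360]
a=cv2.resize(a,None,fx=4,fy=4,interpolation=cv2.INTER_CUBIC)[60:960]
a=cv2.rotate(a,cv2.ROTATE_90_CLOCKWISE)
cv2.imwrite("pics/w1c.png",a[:,:][100:700]); 
b=cv2.imread("pics/w1c.png");print(b.shape)
cv2.imwrite("pics/w1c.png",b[:,60:860])
```

```text
(600, 880, 3)
```

View pics/w1c.png

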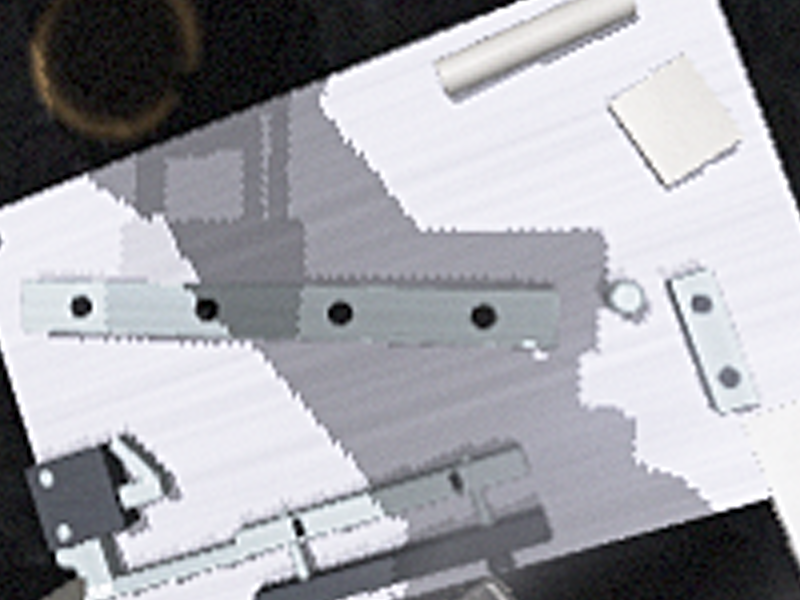

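Enlarged view, with +y to the right and +x down:
- Rail top: from (21,306) to (557,319).
- Post top: (630,296).
- Stop top corners: (682,278), (709,265), (760,402), (723,410).
- Bracket face top edge: (518,443) to (243,525).
- Catch nose: around (135,490).

```bash
cat >> h.py <<'E'
def k(a): a=np.float64(a); return np.c_[(a[:,1]+100.5)/4+159.5,(879.5-a[:,0])/4+24.5]
E
python3 - <<'E'
from h import *
c=np.load("w1.npy",allow_pickle=True).item()
q=[[23,85,36],[22,100,28],[22,114,28],[70,114,28],[70,100,28],[-90,150,12],[-90,-150,12],[105,-150,12]]
uv=np.r_[k([[630,296],[682,278],[709,265],[760,402],[723,410]]),np.float64([[263,113],[378,397],[553,342]])/1.5625]
r=fit(q,uv,c,[.52,.047,-.124]); print(r.x,r.fun.reshape(-1,2).round(1).tolist())
p=r.x
f=lambda a,z:print(inv(p,ray(k(a),c,z)).round(1).tolist())
f([[21,306],[557,319],[22,280],[22,332],[556,290],[556,347]],.030)
w=ray(k([[21,306],[557,319]]),c,.03);print(w)
f([[82,306],[207,309],[341,313],[484,317]],.030)
f([[518,443],[243,525]],.026)
f([[152,488],[110,440]],.026)
f([[545,510],[262,590]],.03)
E
```

```text
[ 0.52375988  0.04943427 -0.12333523] [[0.1, 0.1], [0.2, 2.9], [-0.1, -0.9], [-0.1, -0.9], [1.1, 0.5], [-1.3, -1.0], [-1.0, 0.4], [1.1, -1.1]]
[[-46.8, -126.7], [22.8, 60.7], [-56.2, -122.9], [-37.1, -129.7], [13.3, 63.6], [31.7, 57.2]]
[[ 0.46174408 -0.07054248  0.03      ]
 [ 0.55381123  0.10682942  0.03      ]]
[[-38.4, -102.5], [-21.1, -55.8], [-3.4, -9.1], [14.2, 37.8]]
[[59.6, 34.1], [59.1, -70.5]]
[[35.9, -100.2], [13.6, -110.4]]
[[83.6, 35.2], [83.2, -70.4]]
```

Request:
{"fn": "send_rows", "kwargs": {"deltas": [0.5,40,-4.5,11,0,0.5,80,-4.5,11,0,0.5,120,-4.5,11,0,0.5,160,-4.5,11,0,0.5,195,-4.5,11,0], "force": 25}}

```text
time: 2.75
tcp_pos: [0.5057, 0.0106, 0.0612]
ee_rot: [[-0.001, 0.465, 0.886], [-0.001, 0.886, -0.465], [-1.0, -0.001, -0.001]]
wrist_force: [1.0, -0.2, -0.3]
grip_width: 0.0483
```

Request:
{"fn": "send_rows", "kwargs": {"deltas": [0.5,15,0,0,0,0.5,30,0,0,0,0.5,42,0,0,0,0.5,48,0,0,0,0.5,48,0,0,0]}}

```text
time: 3.38
tcp_pos: [0.5065, 0.0119, 0.0147]
ee_rot: [[0.0, 0.463, 0.887], [-0.0, 0.887, -0.463], [-1.0, 0.0, 0.0]]
wrist_force: [0.2, -0.5, 0.3]
grip_width: 0.0465
```

Run:
```python
from h import *
o=obs();print(o["ee_rot"].round(4).tolist())
```

```text
3.38 tcp [0.5065 0.0119 0.0147] F [ 0.2 -0.5  0.3] T [-0.04 -0.05  0.02] w 0.0465
[[0.0001, 0.4626, 0.8866], [-0.0, 0.8866, -0.4626], [-1.0, 0.0, 0.0001]]
```

Request:
{"fn": "send_rows", "kwargs": {"deltas": [0.8,0,0,-1.5,0,1,0,0,-1.5,0,1,0,0,-1.5,0,1,0,0,-1.5,0,1,0,0,-1.5,0], "force": 30}}

```text
time: 4.0
tcp_pos: [0.5051, 0.0126, 0.0149]
ee_rot: [[0.0, 0.463, 0.887], [0.0, 0.887, -0.463], [-1.0, 0.0, 0.0]]
wrist_force: [-1.4, 0.1, 3.0]
grip_width: 0.0198
```

Run:
```python
from h import *
o=obs();print(o["ee_rot"].round(4).tolist())
```

```text
4.0 tcp [0.5051 0.0126 0.0149] F [-1.4  0.1  3. ] T [ 0.04  0.13 -0.  ] w 0.0198
[[0.0002, 0.4626, 0.8866], [0.0001, 0.8866, -0.4626], [-1.0, 0.0001, 0.0001]]
```

Request:
{"fn": "send_rows", "kwargs": {"deltas": [1,0,0,5,0,1,0,0,10,0,1,0,7,10,0,1,0,14,10,0,1,0,20,10,0]}}

```text
time: 4.62
tcp_pos: [0.5229, 0.024, 0.0149]
ee_rot: [[-0.001, 0.464, 0.886], [-0.002, 0.886, -0.464], [-1.0, -0.003, 0.0]]
wrist_force: [-1.7, -3.3, 5.8]
grip_width: 0.0199
```

Request:
{"fn": "send_rows", "kwargs": {"deltas": [1,0,5,0,0,1,0,10,0,0,1,0,14,0,0,1,0,15,0,0,1,0,15,0,0]}}

```text
time: 5.25
tcp_pos: [0.53, 0.0377, 0.0149]
ee_rot: [[-0.0, 0.463, 0.886], [-0.002, 0.886, -0.463], [-1.0, -0.002, 0.0]]
wrist_force: [-1.4, -2.7, 5.9]
grip_width: 0.0196
```

Run:
```python
from h import *
o=obs();print(o["ee_rot"].round(4).tolist())
c=eyes.read_camera("wrist"); np.save("w2.npy",c,allow_pickle=True)
cv2.imwrite("pics/w2.png",cv2.resize(c["img"],(800,600),interpolation=cv2.INTER_CUBIC))
```

```text
5.25 tcp [0.53   0.0377 0.0149] F [-1.4 -2.7  5.9] T [-0.61  0.25  0.01] w 0.0196
[[-0.0005, 0.4634, 0.8862], [-0.0017, 0.8862, -0.4634], [-1.0, -0.0017, 0.0003]]
```

View pics/w2.png

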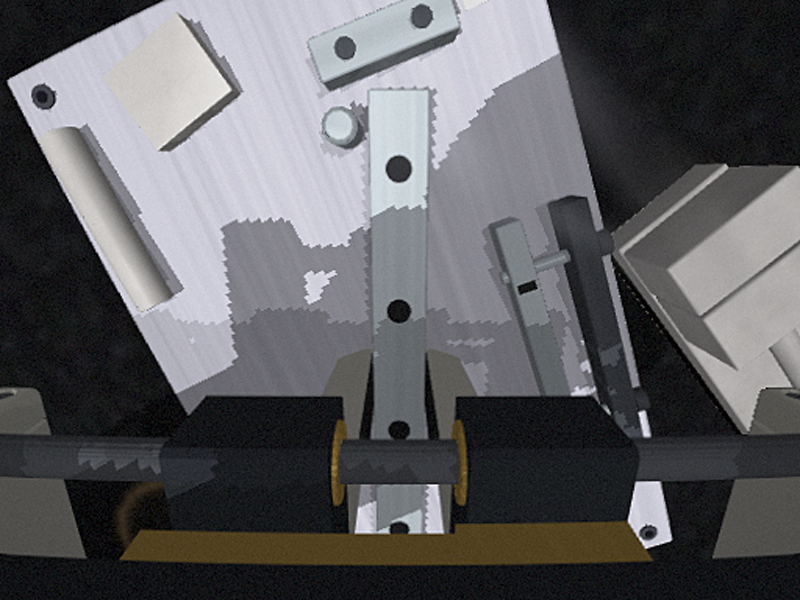

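The rail is gripped, with its flank about 3 mm clear of the post (post at (340,128), flank at x≈368). The heel at (370,88) is about 5 mm short of the stop face. I'll creep in.

Request:
{"fn": "send_rows", "kwargs": {"deltas": [1,0,1,0,0,1,0,2,0,0,1,0,3,0,0,1,0,4,0,0,1,0,4,0,0]}}

```text
time: 5.92
tcp_pos: [0.5318, 0.041, 0.0149]
ee_rot: [[-0.001, 0.464, 0.886], [-0.002, 0.886, -0.464], [-1.0, -0.002, 0.0]]
wrist_force: [-0.6, -2.6, 5.4]
grip_width: 0.0198
```

Request:
{"fn": "send_rows", "kwargs": {"deltas": [1,0,0.5,0,0,1,0,1,0,0,1,0,1.5,0,0,1,0,2,0,0,1,0,2,0,0]}}

```text
time: 6.55
tcp_pos: [0.5326, 0.0426, 0.015]
ee_rot: [[-0.001, 0.464, 0.886], [-0.002, 0.886, -0.464], [-1.0, -0.002, 0.0]]
wrist_force: [-2.2, -3.7, 5.2]
grip_width: 0.0197
```

Request:
{"fn": "send_rows", "kwargs": {"deltas": [1,0,0.5,0,0,1,0,1,0,0,1,0,1.5,0,0,1,0,1.5,0,0,1,0,1.5,0,0]}}

```text
time: 7.18
tcp_pos: [0.5333, 0.044, 0.0149]
ee_rot: [[-0.001, 0.464, 0.886], [-0.002, 0.886, -0.464], [-1.0, -0.002, 0.0]]
wrist_force: [-1.1, -4.1, 4.8]
grip_width: 0.0197
```

Request:
{"fn": "send_rows", "kwargs": {"deltas": [1,0,0.5,0,0,1,0,1,0,0,1,0,1.5,0,0,1,0,1.5,0,0,1,0,1.5,0,0]}}

```text
time: 7.8
tcp_pos: [0.5336, 0.0446, 0.0149]
ee_rot: [[-0.002, 0.464, 0.886], [-0.003, 0.886, -0.464], [-1.0, -0.004, -0.0]]
wrist_force: [-2.4, -4.6, 7.0]
grip_width: 0.0196
```

Request:
{"fn": "send_rows", "kwargs": {"deltas": [1,0,0.5,-0.7,0,1,0,0.5,-1.4,0,1,0,0.5,-2,0,1,0,0.5,-2.5,0,1,0,0.5,-2.5,0]}}

```text
time: 8.43
tcp_pos: [0.5334, 0.0449, 0.015]
ee_rot: [[0.001, 0.465, 0.885], [-0.004, 0.885, -0.465], [-1.0, -0.003, 0.003]]
wrist_force: [0.5, -5.4, 4.2]
grip_width: 0.0199
```

Run:
```python
from h import *
o=obs();print(o["ee_rot"].round(4).tolist())
c=eyes.read_camera("wrist"); np.save("w3.npy",c,allow_pickle=True)
cv2.imwrite("pics/w3.png",cv2.resize(c["img"][0:150,170:330],None,fx=4,fy=4,interpolation=cv2.INTER_CUBIC))
```

```text
8.43 tcp [0.5334 0.0449 0.015 ] F [ 0.5 -5.4  4.2] T [-1.32 -0.15 -0.07] w 0.0199
[[0.0014, 0.4652, 0.8852], [-0.0041, 0.8852, -0.4652], [-1.0, -0.003, 0.0032]]
```

View pics/w3.png

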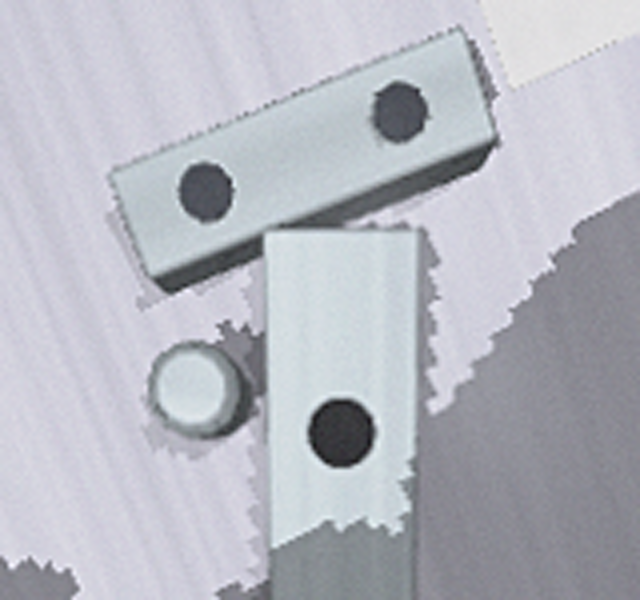

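The heel at (265,235) meets the stop face. The post at (195,390) is still about 2 mm from the flank. I'll keep moving toward the post.

Request:
{"fn": "send_rows", "kwargs": {"deltas": [1,0,0,-0.5,0,1,0,0,-1,0,1,0,0,-1.5,0,1,0,0,-2,0,1,0,0,-2,0]}}

```text
time: 9.1
tcp_pos: [0.5325, 0.0453, 0.015]
ee_rot: [[0.003, 0.467, 0.884], [-0.004, 0.884, -0.467], [-1.0, -0.002, 0.005]]
wrist_force: [2.1, -7.8, 2.9]
grip_width: 0.0196
```

Request:
{"fn": "send_rows", "kwargs": {"deltas": [1,0,0,-0.3,0,1,0,0,-0.6,0,1,0,0,-0.9,0,1,0,0,-1,0,1,0,0,-1,0]}}

```text
time: 9.72
tcp_pos: [0.5322, 0.0455, 0.015]
ee_rot: [[0.004, 0.468, 0.884], [-0.004, 0.884, -0.468], [-1.0, -0.002, 0.006]]
wrist_force: [2.8, -6.8, 2.5]
grip_width: 0.0198
```

Request:
{"fn": "send_rows", "kwargs": {"deltas": [1,0,-0.5,-0.5,0,1,0,-1,-1,0,1,0,-1.2,-1.5,0,1,0,-1.2,-2,0,1,0,-1.2,-2,0]}}

```text
time: 10.35
tcp_pos: [0.5303, 0.0458, 0.015]
ee_rot: [[0.005, 0.468, 0.884], [-0.004, 0.884, -0.468], [-1.0, -0.001, 0.006]]
wrist_force: [3.4, -7.3, 2.0]
grip_width: 0.0198
```

Run:
```python
from h import *
o=obs();print(o["ee_rot"].round(4).tolist())
c=eyes.read_camera("wrist"); np.save("w4.npy",c,allow_pickle=True)
cv2.imwrite("pics/w4.png",cv2.resize(c["img"][0:150,170:330],None,fx=4,fy=4,interpolation=cv2.INTER_CUBIC))
a=np.load("w3.npy",allow_pickle=True).item()["img"]
```

```text
10.35 tcp [0.5303 0.0458 0.015 ] F [ 3.4 -7.3  2. ] T [-1.47 -0.78 -0.39] w 0.0198
[[0.0048, 0.4679, 0.8838], [-0.0035, 0.8838, -0.4679], [-1.0, -0.0009, 0.0059]]
```

View pics/w4.png

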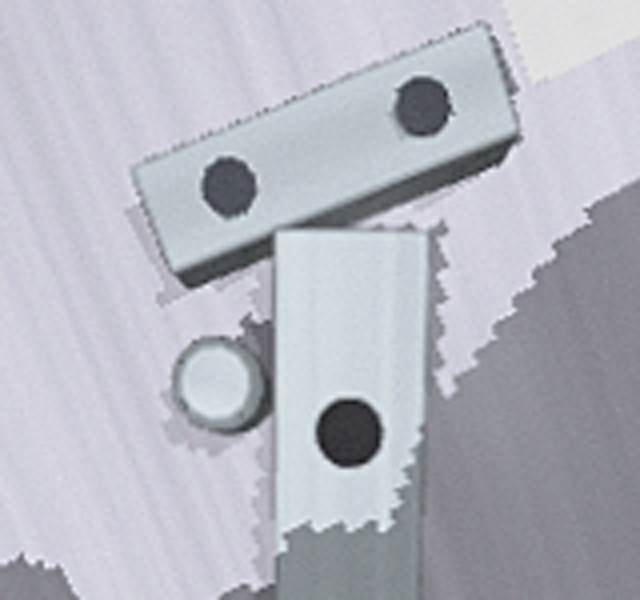

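The heel is at the stop and the post edge (≈268) is within about 1 mm of the flank (275). One more nudge.

Request:
{"fn": "send_rows", "kwargs": {"deltas": [1,0,-0.2,-0.4,0,1,0,-0.3,-0.8,0,1,0,-0.4,-1.2,0,1,0,-0.5,-1.5,0,1,0,-0.5,-1.5,0]}}

```text
time: 11.02
tcp_pos: [0.529, 0.046, 0.015]
ee_rot: [[0.005, 0.468, 0.884], [-0.003, 0.884, -0.468], [-1.0, -0.001, 0.006]]
wrist_force: [4.0, -6.4, 0.6]
grip_width: 0.0195
```

Request:
{"fn": "send_rows", "kwargs": {"deltas": [1,0,-0.2,-0.4,0,1,0,-0.3,-0.8,0,1,0,-0.3,-1,0,1,0,-0.3,-1,0,1,0,-0.3,-1,0]}}

```text
time: 11.65
tcp_pos: [0.5285, 0.0462, 0.015]
ee_rot: [[0.006, 0.469, 0.883], [-0.003, 0.883, -0.469], [-1.0, 0.0, 0.007]]
wrist_force: [4.6, -7.2, -0.2]
grip_width: 0.0199
```

Request:
{"fn": "send_rows", "kwargs": {"deltas": [1,0,-0.5,1,0,1,0,-1,2,0,1,0,-1.5,3,0,0.6,0,-1.5,3,0,0.55,0,-1.5,3,0]}}

```text
time: 12.28
tcp_pos: [0.5252, 0.0493, 0.0143]
ee_rot: [[-0.002, 0.46, 0.888], [0.002, 0.888, -0.46], [-1.0, 0.0, -0.003]]
wrist_force: [0.1, -0.2, -0.2]
grip_width: 0.0352
```

Request:
{"fn": "send_rows", "kwargs": {"deltas": [0.55,0,0,0,0,0.55,-15,0,0,0,0.55,-30,0,0,0,0.55,-45,0,0,0,0.55,-55,0,0,0]}}

```text
time: 12.9
tcp_pos: [0.5272, 0.0475, 0.0713]
ee_rot: [[0.002, 0.463, 0.886], [0.0, 0.886, -0.463], [-1.0, 0.001, 0.002]]
wrist_force: [-0.1, 0.4, 0.7]
grip_width: 0.0421
```

Run:
```python
from h import *
o=obs();print(o["ee_rot"].round(4).tolist())
c=eyes.read_camera("wrist"); np.save("w5.npy",c,allow_pickle=True)
cv2.imwrite("pics/w5.png",cv2.resize(c["img"][0:255],(800,398),interpolation=cv2.INTER_CUBIC))
```

```text
12.9 tcp [0.5272 0.0475 0.0713] F [-0.1  0.4  0.7] T [-0.05 -0.04  0.04] w 0.0421
[[0.0019, 0.4627, 0.8865], [0.0003, 0.8865, -0.4627], [-1.0, 0.0011, 0.0015]]
```

View pics/w5.png

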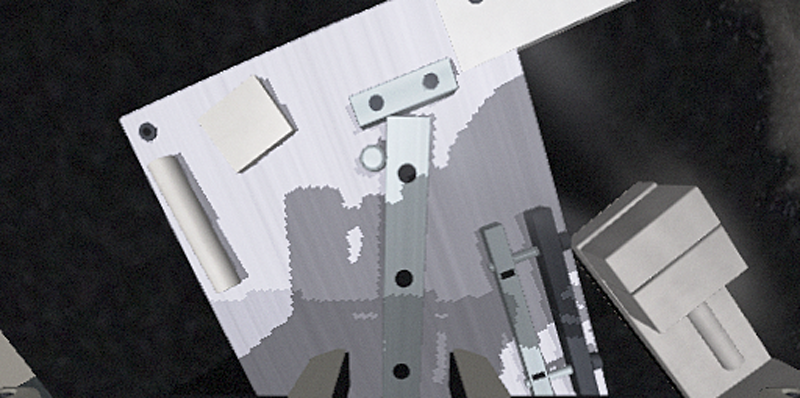

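The heel (388,118) is at the stop and the flank is at the post (373,157), still askew, with the bystanders untouched. Next I'll close the fingers and go to the robot side near the toe.

Request:
{"fn": "send_rows", "kwargs": {"deltas": [0.9,0,-20,-8,0,1,0,-40,-16,0,1,0,-60,-24,0,1,0,-79,-32,0,1,0,-79,-32,0]}}

```text
time: 13.58
tcp_pos: [0.4606, -0.0089, 0.0697]
ee_rot: [[-0.002, 0.464, 0.886], [-0.001, 0.886, -0.464], [-1.0, -0.001, -0.001]]
wrist_force: [1.0, -0.5, 0.3]
grip_width: 0.0006
```

Request:
{"fn": "send_rows", "kwargs": {"deltas": [1,15,0,0,0,1,30,0,0,0,1,45,0,0,0,1,55,0,0,0,1,55,0,0,0]}}

```text
time: 14.2
tcp_pos: [0.462, -0.0072, 0.0142]
ee_rot: [[-0.001, 0.462, 0.887], [0.0, 0.887, -0.462], [-1.0, -0.0, -0.001]]
wrist_force: [-0.0, -0.2, 0.3]
grip_width: 0.0005
```

```bash
cat >> h.py <<'E'
P=[0.52376,0.04943,-0.12334]
def fx():
    o=obs(); a=np.arctan2(o["ee_rot"][1,2],o["ee_rot"][0,2])-P[2]
    print("fixture tcp",inv(P,o["tcp_pos"][None]).round(1),"tool z angle in fixture",round(a,3))
E
python3 - <<'E'
from h import *
fx()
E
```

```text
14.2 tcp [ 0.462  -0.0072  0.0142] F [-0.  -0.2  0.3] T [-0.02  0.02 -0.03] w 0.0005
fixture tcp [[-54.3 -63.8]] tool z angle in fixture -0.357
```

Request:
{"fn": "send_rows", "kwargs": {"deltas": [1,0,0,2,0,1,0,0,4,0,1,0,0,6,0,1,0,0,8,0,1,0,0,10,0]}}

```text
time: 14.82
tcp_pos: [0.4701, -0.0124, 0.0147]
ee_rot: [[-0.001, 0.463, 0.887], [0.0, 0.887, -0.463], [-1.0, -0.001, -0.001]]
wrist_force: [-1.1, 0.1, 0.9]
grip_width: 0.0003
```

Request:
{"fn": "send_rows", "kwargs": {"deltas": [1,0,0,2,0,1,0,0,4,0,1,0,0,6,0,1,0,0,8,0,1,0,0,10,0]}}

```text
time: 15.45
tcp_pos: [0.4796, -0.0172, 0.0146]
ee_rot: [[-0.0, 0.463, 0.887], [-0.0, 0.887, -0.463], [-1.0, -0.0, -0.0]]
wrist_force: [-2.0, -0.8, -0.7]
grip_width: 0.0001
```

Run:
```python
from h import *
fx()
```

```text
15.45 tcp [ 0.4796 -0.0172  0.0146] F [-2.  -0.8 -0.7] T [-0.    0.26  0.06] w 0.0001
fixture tcp [[-35.7 -71.5]] tool z angle in fixture -0.358
```

Request:
{"fn": "send_rows", "kwargs": {"deltas": [1,0,0,3,-0.03,1,0,0.2,6,-0.06,1,0,0.4,9,-0.09,1,0,0.6,12,-0.12,1,0,0.8,15,-0.14]}}

```text
time: 16.08
tcp_pos: [0.4934, -0.0234, 0.0147]
ee_rot: [[0.0, 0.333, 0.943], [0.0, 0.943, -0.333], [-1.0, 0.0, 0.0]]
wrist_force: [-1.4, -0.5, -0.1]
grip_width: 0.0005
```

Request:
{"fn": "send_rows", "kwargs": {"deltas": [1,0,0,3,-0.02,1,0,0.2,6,-0.04,1,0,0.4,9,-0.06,1,0,0.5,11,-0.07,1,0,0.5,12,-0.07]}}

```text
time: 16.7
tcp_pos: [0.5048, -0.0268, 0.0147]
ee_rot: [[0.0, 0.268, 0.964], [0.0, 0.964, -0.268], [-1.0, 0.0, 0.0]]
wrist_force: [-1.6, 1.0, -0.1]
grip_width: 0.0006
```

Run:
```python
from h import *
fx()
c=eyes.read_camera("scene")
cv2.imwrite("pics/s6.png",cv2.resize(c["img"][130:222,228:362],None,fx=5.9,fy=5.9,interpolation=cv2.INTER_CUBIC))
c=eyes.read_camera("wrist");np.save("w6.npy",c,allow_pickle=True)
a=cv2.imread("pics/s6.png"); b=cv2.resize(c["img"],(528,396))
```

```text
16.7 tcp [ 0.5048 -0.0268  0.0147] F [-1.6  1.  -0.1] T [-0.13  0.2  -0.05] w 0.0006
fixture tcp [[ -9.5 -78. ]] tool z angle in fixture -0.148
```

Run:
```python
from h import *
c=np.load("w6.npy",allow_pickle=True).item()
cv2.imwrite("pics/w6.png",cv2.resize(c["img"],(800,600),interpolation=cv2.INTER_CUBIC))
```

```text
(no output)
```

View pics/w6.png

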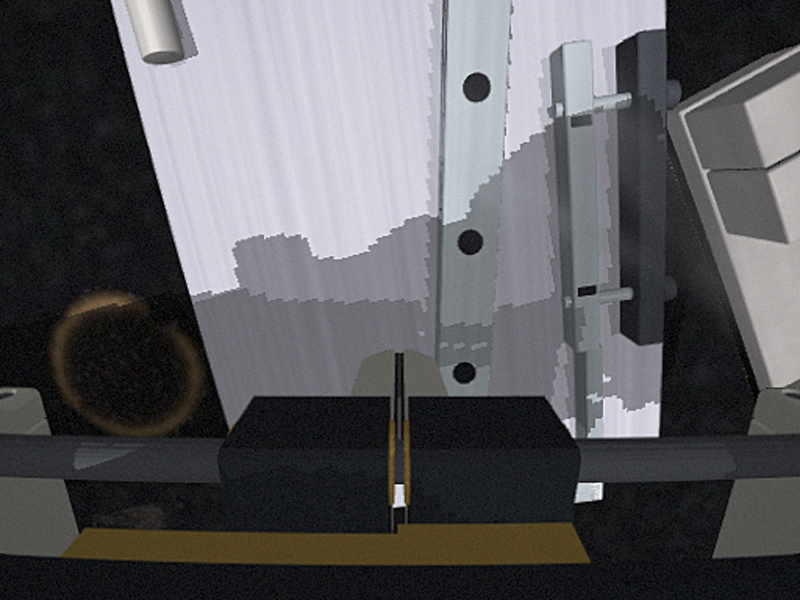

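The finger at (400,370) bears on the rail's robot flank near the toe. Bolt holes are at (476,87), (470,241) and (464,373). I'll compute the rail pose from these.

Run:
```python
from h import *
c=np.load("w6.npy",allow_pickle=True).item()
h=inv(P,ray(np.float64([[476,87],[470,241],[464,373]])/1.5625,c,.030)); print(h.round(1))
d=h[0]-h[2]; L=np.linalg.norm(d); d/=L; th=np.arctan2(d[0],d[1]); n=np.array([d[1],-d[0]])
for l0 in(25,75):
    ctr=h[0]-d*l0; heel=ctr-10*n+100*d; print(L,"th",th,"ctr",ctr,"heel",heel,"post gap",-(np.array([23,85])-heel)@n-6, "toe fence corner",ctr+10*n-100*d)
```

```text
[[ 31.1  23.7]
 [ 23.9 -25.5]
 [ 16.5 -75.5]]
100.2648385259808 th 0.14649951700419991 ctr [27.4916354  -1.06363437] heel [32.19635891 99.32493857] post gap 1.0067507480358273 toe fence corner [  22.78691188 -101.45220731]
100.2648385259808 th 0.14649951700419991 ctr [ 20.19283301 -50.5280406 ] heel [24.89755653 49.86053234] post gap 1.0067507480358246 toe fence corner [  15.4881095  -150.91661354]
```

Request:
{"fn": "send_rows", "kwargs": {"deltas": [1,0,0.1,2,-0.012,1,0,0.2,4,-0.024,1,0,0.3,6,-0.036,1,0,0.4,8,-0.048,1,0,0.5,10,-0.058]}}

```text
time: 17.42
tcp_pos: [0.5106, -0.0288, 0.0142]
ee_rot: [[-0.008, 0.21, 0.978], [-0.001, 0.978, -0.21], [-1.0, -0.002, -0.007]]
wrist_force: [-6.8, 1.1, 4.9]
grip_width: 0.0004
```

Request:
{"fn": "send_rows", "kwargs": {"deltas": [1,0,0,1,-0.006,1,0,0.1,2,-0.012,1,0,0.1,3,-0.018,1,0,0.1,4,-0.02,1,0,0.1,4,-0.02]}}

```text
time: 18.05
tcp_pos: [0.5133, -0.0296, 0.014]
ee_rot: [[-0.01, 0.191, 0.982], [-0.001, 0.982, -0.191], [-1.0, -0.003, -0.01]]
wrist_force: [-9.2, 1.5, 5.4]
grip_width: 0.0007
```

Run:
```python
from h import *
fx()
```

```text
18.05 tcp [ 0.5133 -0.0296  0.014 ] F [-9.2  1.5  5.4] T [ 0.17  1.66 -0.01] w 0.0007
fixture tcp [[ -0.7 -79.7]] tool z angle in fixture -0.069
```

Request:
{"fn": "send_rows", "kwargs": {"deltas": [1,-0.3,0,1,0,1,-0.6,0.1,2,0,1,-0.6,0.1,3,0,1,-0.6,0.1,4,0,1,-0.6,0.1,4,0]}}

```text
time: 18.68
tcp_pos: [0.5228, -0.0304, 0.0153]
ee_rot: [[0.001, 0.192, 0.981], [0.0, 0.981, -0.192], [-1.0, 0.0, 0.001]]
wrist_force: [-0.9, 0.2, -0.3]
grip_width: 0.0004
```

Run:
```python
from h import *
fx()
```

```text
18.68 tcp [ 0.5228 -0.0304  0.0153] F [-0.9  0.2 -0.3] T [-0.03  0.24  0.01] w 0.0004
fixture tcp [[  8.9 -79.4]] tool z angle in fixture -0.07
```

Request:
{"fn": "send_rows", "kwargs": {"deltas": [1,0,0,1,-0.01,1,0,0.1,2,-0.02,1,0,0.1,3,-0.03,1,0,0.1,4,-0.05,1,0,0.1,4.5,-0.07]}}

```text
time: 19.3
tcp_pos: [0.5267, -0.0315, 0.0152]
ee_rot: [[-0.0, 0.122, 0.993], [-0.0, 0.993, -0.122], [-1.0, -0.0, -0.0]]
wrist_force: [-2.7, -1.2, 0.3]
grip_width: 0.0003
```

Run:
```python
from h import *
fx()
c=eyes.read_camera("wrist");np.save("w7.npy",c,allow_pickle=True)
cv2.imwrite("pics/w7.png",cv2.resize(c["img"],(800,600),interpolation=cv2.INTER_CUBIC))
```

```text
19.3 tcp [ 0.5267 -0.0315  0.0152] F [-2.7 -1.2  0.3] T [-0.3   0.52 -0.06] w 0.0003
fixture tcp [[ 12.9 -80. ]] tool z angle in fixture 0.001
```

```bash
cat >> h.py <<'E'
def rail(c,ctr,th):
    """refine rail pose in fixture from dark bolt holes, from guess (mm, rad)"""
    g=cv2.cvtColor(c["img"],cv2.COLOR_BGR2GRAY); m=(g<45).astype(np.uint8); n,_,st,ce=cv2.connectedComponentsWithStats(m)
    F=lambda p:proj(np.c_[T(P)(np.c_[p[0]+np.sin(p[2])*ys,p[1]+np.cos(p[2])*ys,30+0*ys])],c)
    ys=np.array([-75.,-25,25,75]); pr=F([*ctr,th]); U=[];Y=[]
    ok=[i for i in range(1,n) if 25<st[i,4]<400 and .5<st[i,2]/st[i,3]<2]
    for y,u in zip(ys,pr):
        j=min(ok,key=lambda i:np.hypot(*(ce[i]-u)))
        if np.hypot(*(ce[j]-u))<12: U.append(ce[j]);Y.append(y)
    ys=np.array(Y); r=least_squares(lambda p:(F(p)-U).ravel(),[*ctr,th]); p=r.x
    s,co=np.sin(p[2]),np.cos(p[2]); heel=np.array([p[0]-10*co+100*s,p[1]+10*s+100*co])
    print("holes",Y,"ctr",p[:2].round(1),"th",p[2].round(4),"rms",r.fun.std().round(2),"heel",heel.round(1),"post gap",(-(np.array([23,85])-heel)@[co,-s]-6).round(1))
    return p
E
python3 - <<'E'
from h import *
rail(np.load("w6.npy",allow_pickle=True).item(),[27.5,-1],.146)
rail(np.load("w7.npy",allow_pickle=True).item(),[38.5,0],.005)
E
```

```text
holes [np.float64(-75.0), np.float64(-25.0)] ctr [27.5 -1. ] th 0.1482 rms 0.06 heel [32.4 99.4] post gap 1.1
holes [np.float64(-75.0), np.float64(-25.0), np.float64(25.0)] ctr [40.1  0. ] th 0.0258 rms 1.71 heel [ 32.7 100.3] post gap 3.3
```

Run:
```python
from h import *
c=np.load("w7.npy",allow_pickle=True).item()
cv2.imwrite("pics/w7.png",cv2.resize(c["img"],(800,600),interpolation=cv2.INTER_CUBIC))
```

```text
(no output)
```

View pics/w7.png

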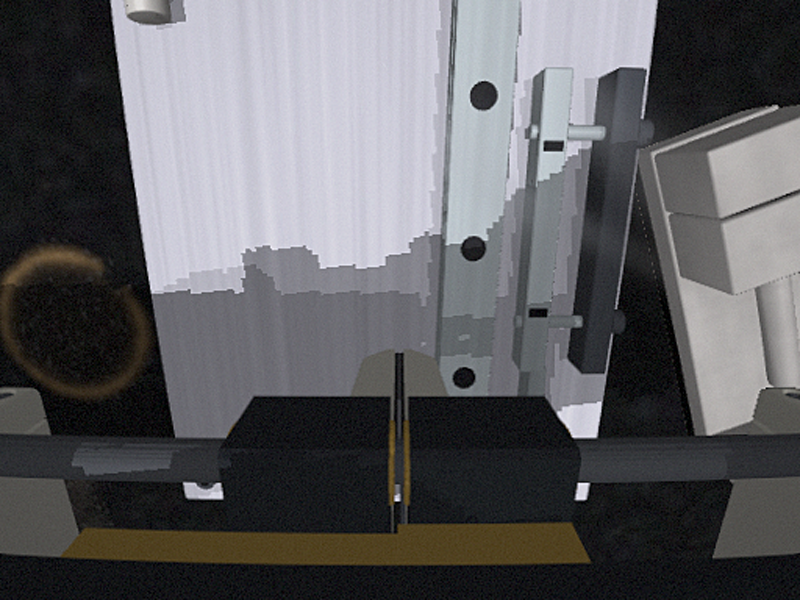

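The rail is nearly parallel to the fence, with holes at (484,95), (473,248) and (464,377) and the bracket face's top edge from (544,70) to about (527,350).

Run:
```python
from h import *
c=np.load("w7.npy",allow_pickle=True).item()
h=inv(P,ray(np.float64([[484,95],[473,248],[464,377]])/1.5625,c,.030)); print(h.round(1))
d=h[0]-h[2]; d/=np.linalg.norm(d); th=np.arctan2(*d); n=np.array([d[1],-d[0]]); ctr=h[0]-25*d; heel=ctr-10*n+100*d
print(th,ctr,heel,"gap",-(np.array([23,85])-heel)@n-6)
print(inv(P,ray(np.float64([[544,70],[524,300],[515,350]])/1.5625,c,.026)).round(1))
```

```text
[[ 40.8  24.2]
 [ 39.4 -25.8]
 [ 38.4 -75.7]]
0.02380112660087795 [40.19928429 -0.77178384] [32.58200458 99.43788161] gap 3.2356852269308973
[[ 61.   32.8]
 [ 60.3 -46. ]
 [ 58.5 -66.2]]
```

Request:
{"fn": "send_rows", "kwargs": {"deltas": [1,0,0,1,0,1,0,0,2,0,1,0,0,3,0,1,0,0,3,0,1,0,0,-3,0]}}

```text
time: 19.98
tcp_pos: [0.5259, -0.03, 0.0157]
ee_rot: [[0.005, 0.122, 0.992], [0.002, 0.992, -0.122], [-1.0, 0.002, 0.005]]
wrist_force: [0.2, 0.3, 0.6]
grip_width: 0.0006
```

Request:
{"fn": "send_rows", "kwargs": {"deltas": [1,0,0,-3,0,1,0,15,-3,0,1,0,35,-3,0,1,0,55,-3,0,1,0,65,-3,0]}}

```text
time: 20.6
tcp_pos: [0.5294, 0.0371, 0.0156]
ee_rot: [[0.002, 0.12, 0.993], [0.002, 0.993, -0.12], [-1.0, 0.002, 0.001]]
wrist_force: [-0.4, -1.1, -0.4]
grip_width: 0.0004
```

Run:
```python
from h import *
fx()
c=eyes.read_camera("wrist");np.save("w8.npy",c,allow_pickle=True)
rail(c,[41,-.8],.005)
```

```text
20.6 tcp [0.5294 0.0371 0.0156] F [-0.4 -1.1 -0.4] T [-0.06 -0.08  0.01] w 0.0004
fixture tcp [[  7.1 -11.6]] tool z angle in fixture 0.003
holes [np.float64(25.0)] ctr [41.  -0.7] th 0.0308 rms 0.0 heel [34.1 99.6] post gap 4.6
```

Run:
```python
from h import *
c=np.load("w8.npy",allow_pickle=True).item()
g=cv2.cvtColor(c["img"],cv2.COLOR_BGR2GRAY); 
for t in(40,55):
    n,_,st,ce=cv2.connectedComponentsWithStats((g<t).astype(np.uint8))
    for i in range(1,n):
        if 40<st[i,4]<500: print(t,ce[i].round(1),st[i].tolist(),inv(P,ray([ce[i]],c,.03)).round(1).tolist())
```

```text
40 [315.4 190.5] [309, 184, 14, 14, 163] [[41.8, 24.4]]
40 [352.4 213. ] [347, 211, 12, 5, 59] [[64.5, 10.8]]
40 [254.9 254.7] [252, 226, 7, 67, 252] [[7.3, -16.5]]
40 [460.9 305.4] [441, 303, 37, 4, 45] [[146.3, -55.6]]
55 [315.1 190.6] [308, 184, 15, 15, 177] [[41.6, 24.3]]
55 [352.4 213. ] [347, 211, 12, 5, 59] [[64.5, 10.8]]
55 [255.1 268.7] [252, 226, 7, 84, 479] [[7.5, -26.3]]
```

Request:
{"fn": "send_rows", "kwargs": {"deltas": [1,0,0,2,0,1,0,0,4,0,1,0,0,6,0,1,0,0,7,0,1,0,0,8,0]}}

```text
time: 21.28
tcp_pos: [0.5367, 0.0329, 0.0153]
ee_rot: [[-0.0, 0.123, 0.992], [0.0, 0.992, -0.123], [-1.0, 0.0, -0.0]]
wrist_force: [0.4, -0.0, -0.3]
grip_width: 0.0005
```

Request:
{"fn": "send_rows", "kwargs": {"deltas": [1,0,0,1,0,1,0,0,2,0,1,0,0,3,0,1,0,0,4,0,1,0,0,4.5,0]}}

```text
time: 21.9
tcp_pos: [0.5386, 0.0328, 0.015]
ee_rot: [[-0.005, 0.122, 0.993], [-0.001, 0.993, -0.122], [-1.0, -0.001, -0.005]]
wrist_force: [-6.0, 0.7, 3.7]
grip_width: -0.0
```

Run:
```python
from h import *
fx()
c=eyes.read_camera("wrist");np.save("w9.npy",c,allow_pickle=True)
g=cv2.cvtColor(c["img"],cv2.COLOR_BGR2GRAY); n,_,st,ce=cv2.connectedComponentsWithStats((g<45).astype(np.uint8))
for i in range(1,n):
    if 40<st[i,4]<500: print(ce[i].round(1),st[i].tolist(),inv(P,ray([ce[i]],c,.03)).round(1).tolist())
```

```text
21.9 tcp [0.5386 0.0328 0.015 ] F [-6.   0.7  3.7] T [ 0.18  1.08 -0.01] w -0.0
fixture tcp [[ 16.8 -14.7]] tool z angle in fixture 0.001
[299.1 185.6] [292, 179, 15, 15, 170] [[41.9, 24.3]]
[337.2 208.4] [332, 206, 12, 6, 68] [[64.7, 10.7]]
[255.1 257.4] [252, 226, 7, 66, 321] [[17.1, -21.2]]
[255.  300.9] [253, 292, 6, 18, 63] [[17.1, -52.8]]
```

Request:
{"fn": "send_rows", "kwargs": {"deltas": [1,0,0,0.5,0,1,0,0,1,0,1,0,0,1.5,0,1,0,0,2,0,1,0,0,2,0]}}

```text
time: 22.58
tcp_pos: [0.5401, 0.0325, 0.015]
ee_rot: [[-0.006, 0.122, 0.993], [-0.001, 0.993, -0.122], [-1.0, -0.001, -0.006]]
wrist_force: [-4.8, 0.6, 4.5]
grip_width: 0.0002
```

Request:
{"fn": "send_rows", "kwargs": {"deltas": [1,0,0,0.5,0,1,0,0,1,0,1,0,0,1.5,0,1,0,0,2,0,1,0,0,2,0]}}

```text
time: 23.2
tcp_pos: [0.5421, 0.0322, 0.015]
ee_rot: [[-0.006, 0.122, 0.993], [-0.001, 0.993, -0.122], [-1.0, -0.002, -0.006]]
wrist_force: [-5.9, 0.3, 3.4]
grip_width: 0.0007
```

Request:
{"fn": "send_rows", "kwargs": {"deltas": [1,0,0,0.4,0,1,0,0,0.8,0,1,0,0,1.2,0,1,0,0,1.6,0,1,0,0,2,0]}}

```text
time: 23.82
tcp_pos: [0.5439, 0.0319, 0.015]
ee_rot: [[-0.006, 0.122, 0.993], [-0.001, 0.993, -0.122], [-1.0, -0.002, -0.006]]
wrist_force: [-5.6, 0.3, 4.5]
grip_width: 0.0006
```

Request:
{"fn": "send_rows", "kwargs": {"deltas": [1,0,0,0.3,0,1,0,0,0.6,0,1,0,0,0.9,0,1,0,0,1.2,0,1,0,0,1.5,0]}}

```text
time: 24.45
tcp_pos: [0.5466, 0.0315, 0.0149]
ee_rot: [[-0.004, 0.122, 0.993], [-0.001, 0.993, -0.122], [-1.0, -0.001, -0.004]]
wrist_force: [-3.7, 0.1, -0.0]
grip_width: 0.0003
```

```bash
cat > holes.py <<'E'
from h import *
fx()
c=eyes.read_camera("wrist");np.save("wl.npy",c,allow_pickle=True)
g=cv2.cvtColor(c["img"],cv2.COLOR_BGR2GRAY); n,_,st,ce=cv2.connectedComponentsWithStats((g<45).astype(np.uint8))
for i in range(1,n):
    if 40<st[i,4]<300: print(ce[i].round(1),st[i].tolist(),inv(P,ray([ce[i]],c,.03)).round(1).tolist())
E
python3 holes.py
```

```text
24.45 tcp [0.5466 0.0315 0.0149] F [-3.7  0.1 -0. ] T [0.07 0.8  0.01] w 0.0003
fixture tcp [[ 24.9 -15. ]] tool z angle in fixture 0.001
[298.2 185.3] [291, 178, 15, 15, 173] [[49.6, 24.2]]
[323.7 208. ] [318, 206, 12, 5, 58] [[65.0, 10.7]]
```

Request:
{"fn": "send_rows", "kwargs": {"deltas": [1,0,0,0.3,0,1,0,0,0.6,0,1,0,0,0.9,0,1,0,0,1.2,0,1,0,0,1.5,0]}}

```text
time: 25.12
tcp_pos: [0.5476, 0.0316, 0.0149]
ee_rot: [[-0.005, 0.122, 0.992], [-0.001, 0.992, -0.122], [-1.0, -0.001, -0.005]]
wrist_force: [-6.3, 0.8, 3.3]
grip_width: 0.0005
```

Request:
{"fn": "send_rows", "kwargs": {"deltas": [1,0,0,0.3,0,1,0,0,0.6,0,1,0,0,0.9,0,1,0,0,1.2,0,1,0,0,1.5,0]}}

```text
time: 25.75
tcp_pos: [0.5476, 0.0316, 0.0149]
ee_rot: [[-0.008, 0.122, 0.992], [-0.001, 0.993, -0.122], [-1.0, -0.002, -0.008]]
wrist_force: [-9.8, 1.9, 6.2]
grip_width: 0.0007
```

Request:
{"fn": "send_rows", "kwargs": {"deltas": [1,0,0.3,0.3,0,1,0,0.6,0.5,0,1,0,0.8,0.5,0,1,0,0.8,0.5,0,1,0,0.8,0.5,0]}}

```text
time: 26.38
tcp_pos: [0.5476, 0.0316, 0.0149]
ee_rot: [[-0.009, 0.122, 0.992], [-0.002, 0.992, -0.122], [-1.0, -0.003, -0.009]]
wrist_force: [-10.3, -0.2, 6.1]
grip_width: 0.0005
```

```bash
python3 holes.py
```

```text
26.38 tcp [0.5476 0.0316 0.0149] F [-10.3  -0.2   6.1] T [ 0.03  2.06 -0.03] w 0.0005
fixture tcp [[ 25.8 -14.8]] tool z angle in fixture 0.001
[299.  185.8] [292, 179, 15, 15, 175] [[51.0, 24.2]]
[322.  208.5] [317, 206, 11, 6, 66] [[65.0, 10.7]]
```

Request:
{"fn": "send_rows", "kwargs": {"deltas": [1,0,-0.5,-2,0,1,0,-0.8,-5,0,1,0,-0.8,-9,0,1,0,-0.8,-14,0,1,0,-0.8,-18,0]}}

```text
time: 27.05
tcp_pos: [0.5347, 0.0335, 0.0155]
ee_rot: [[0.002, 0.123, 0.992], [0.0, 0.992, -0.123], [-1.0, 0.001, 0.002]]
wrist_force: [-0.3, 0.4, 0.2]
grip_width: 0.0005
```

Request:
{"fn": "send_rows", "kwargs": {"deltas": [1,-25,0,-5,0,1,-55,0,-15,0,1,-90,0,-25,0,1,-125,0,-35,0,1,-150,-20,-40,0]}}

```text
time: 27.68
tcp_pos: [0.4923, 0.0202, 0.1672]
ee_rot: [[0.003, 0.119, 0.993], [0.001, 0.993, -0.119], [-1.0, 0.002, 0.003]]
wrist_force: [0.4, 0.2, -0.6]
grip_width: 0.0004
```

Run:
```python
from h import *
fx()
c=eyes.read_camera("wrist");np.save("w10.npy",c,allow_pickle=True)
cv2.imwrite("pics/w10.png",cv2.resize(c["img"],(800,600),interpolation=cv2.INTER_CUBIC))
a=T(P)([[0,0,30],[50,100,30],[50,-100,30],[0,-150,12]]); print(proj(a,c)*1.5625)
```

```text
27.68 tcp [0.4923 0.0202 0.1672] F [ 0.4  0.2 -0.6] T [-0.1  -0.09 -0.02] w 0.0004
fixture tcp [[-27.6 -32.8]] tool z angle in fixture 0.004
[[436.81727686 244.99315339]
 [517.42868474  92.77117695]
 [497.70196718 374.44994231]
 [429.79596355 419.14167188]]
```

Run:
```python
from h import *
c=np.load("w10.npy",allow_pickle=True).item()
a=cv2.resize(c["img"][40:270,215:380],None,fx=3.47,fy=3.47,interpolation=cv2.INTER_CUBIC)
cv2.imwrite("pics/w10c.png",cv2.rotate(a,cv2.ROTATE_90_CLOCKWISE)); print(a.shape)
```

```text
(798, 573, 3)
```

View pics/w10c.png

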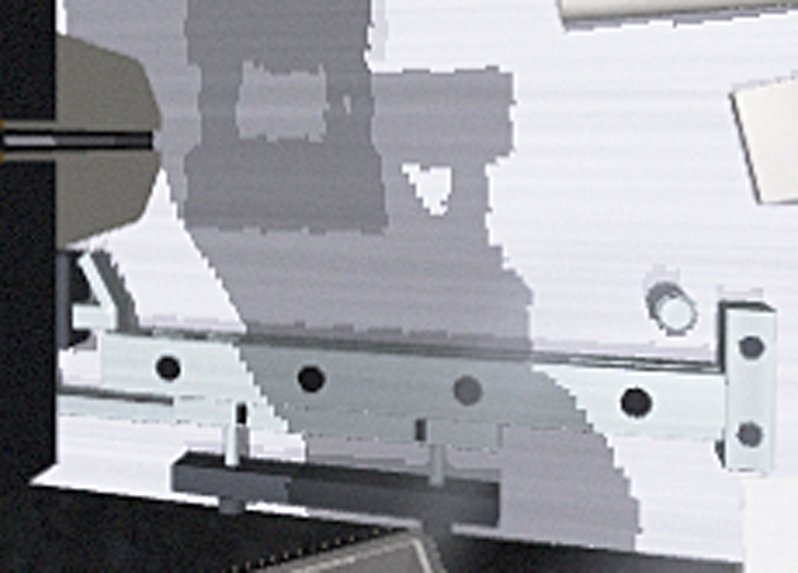

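The final view shows the rail flush along the bracket, its left end (722,400) at the stop and the catch nose (110,318) out behind its flank. I'll run a numeric check, then hand in.

Run:
```python
from h import *
from station import workorder
c=np.load("w10.npy",allow_pickle=True).item()
X=np.float64([[168,368],[311,379],[467,390],[636,402]])
h=inv(P,ray(np.c_[215+(X[:,1]+.5)/3.47-.5,40+(797.5-X[:,0])/3.47-.5],c,.03)); print(h.round(1))
fx(); print(workorder.sign_off())
```

```text
[[ 50.9 -75.7]
 [ 51.  -25.7]
 [ 50.9  24.3]
 [ 51.1  74.2]]
27.73 tcp [0.4929 0.0159 0.1692] F [-0.5 -1.5  1.1] T [-0.19  0.    0.  ] w 0.0006
fixture tcp [[-26.5 -37.1]] tool z angle in fixture -0.001
the job is handed in; nothing more can be done
None
```

The rail is seated flush along the fence with its left end at the end stop, and I handed the job in at about 28 s on the robot's clock.

- **Slide:** I gripped the rail and slid it along the plate until its heel met the end stop with its flank at the post, still askew by about 0.36 rad.
- **Swing:** With the fingers closed, I pushed near the toe. The catch resisted with about 9 N at the wrist, then let go.
- **Press:** I pushed near mid-fence in small steps. The sliding force fell from 5.6 to 3.7 N just before home, which fits the catch springing out. I then held a steady push of about 10 N at the wrist and backed off. The force at the fence was not measured directly. It should be a little under the wrist reading because of friction.

**Last checks**
- **Alignment:** The four bolt holes measure x = 50.9 to 51.1 mm, so the rail is parallel to the fence within about 0.2 mm.
- **Left end:** The hole positions along y come out about 0.7 mm short of nominal. The same offset appeared when the heel was in contact with the stop, so I read it as calibration bias. The picture shows the left end at the stop.
- **Catch and surroundings:** The picture shows the catch nose out behind the flank. The gauge block and pin gauge, which were partly in view, look undisturbed. The loupe and micrometer were not looked at again, but the arm stayed clear of them.

**One deviation:** The flank drifted 2 to 3 mm off the post as the rail passed the catch. The final seat leaves about 11 mm between them anyway.

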